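Close up the spice row with the latching end stop

ROBOT

A 6-joint arm with a two-finger parallel gripper is mounted at the origin on a cart in front of the work surface, level with it; the furniture and walls round the work are solid. World frame = base frame: x ahead of the robot, y to its left, z up, the work surface at z = 0. Lengths are in m, angles in rad, forces in N, time in s.
With the tool pointing down it reaches from about 0.225 to 0.875 m from the base axis. Payload 3.4 kg.
Tool frame: the origin (TCP) lies on the centre line of the jaws, within the pads' length; the fingertips stand 22 mm ahead of it and the grasp point (between the pads) lies 3 mm ahead of it; x points along the fingers, y is the direction in which the jaws open and shut, and the axes are right-handed (so a half turn about x gives the same grasp; the last joint's range is limited). The gripper opens to 85 mm and grips with 20 to 120 N. Pads are 22 mm wide; open, the fingers measure 114 mm over their backs; the gripper's body (76 mm by 85 mm) begins 54 mm behind the grasp point. The pads swing forward as they close: fully open they stand 13 mm farther back than shut.
Start: joints at [1.076, 0.276, 1.505, -0, 1.361, -0.121], TCP at [0.21, 0.535, 0.229] pointing down, gripper open.
Joint ranges: [-2.89, 2.89], [-0.75, 2.08], [0.22, 2.7], [-1.18, 4.32], [0.11, 2.71], [-2.7, 2.7]. Speed limits (rad/s): [2.57, 2.57, 3.14, 3.14, 3.14, 3.14].

INTERFACE

Orientations are given as [roll, pitch, yaw] about the fixed x, y, z axes, in that order (R = Rz(yaw) Ry(pitch) Rx(roll)).
In Python, from rig import manip gives the robot as it stands.
- The arm moves only by the tool servo_tool, never from a script. Its argument "deltas" is a list of rows, each a list of 3 entries, a list of its own where there are three numbers: the opening, from -1 (shut) to 1 (fully open), then the shift along the tool's x, y, z in mm, then the turn, a rotation vector about the tool's x, y, z in rad. A call has exactly 8 rows; each row is the pose to reach, as a shift and turn from the pose commanded when the call began, along the tool's axes at that moment; what a row does not reach only later rows make up. A row lasts 1/8 s, in which the tool goes at most 62.5 mm and 10.7 degrees, less where a joint would pass 70% of its speed; a pose out of reach is approached as far as the arm can. A call with a gripper value outside its range is refused whole. The fingers move at their own pace and stop on an object; "newtons" is the grip in N (left out, the last holds). Time passes only in rows, so rows that repeat a pose let the fingers close, or fill a call up. It gives the time, the measured TCP pose, the force and the opening at its end, in the units of the state.
- manip.sense(): the state, without advancing time (a new reading comes with each control period).
- manip.capture(name): name is "side" or "top"; returns (picture, depth): 420x560x3 uint8, red, green, blue; 420x560 float32, m along the optical axis (not along the pixel's ray), 0 where there is no reading.
- manip.camera_model(name): a dict with "intrinsics" (3x3 intrinsics, pixels), "D" ([k1, k2, p1, p2, k3] as OpenCV has them; the pictures are not rectified), "rvec" (rotation vector, rad) and "tvec" (3), from world to camera coordinates, as OpenCV has them. Camera axes: x right, y down, z forward; pixel columns grow to the right and rows downward; lengths in m; the calibration is good to about 2 mm. A picture is of the moment at which its call begins. camera_model takes no time and is no camera call.
- manip.job_done(): hands the job in, once; it reports no verdict.
The state is a dict: "time": time; "joint_pos": joint angles; "qvel": joint speeds; "joint_efforts": joint torques, N m; "tcp_pos": TCP position; "tcp_rot": TCP orientation; "force": force on the tool from outside, world axes, zero at the start; "moment": the same for the moment, N m; "finger_gap": finger opening in m.
Only numpy, scipy, OpenCV 4.12 (cv2) and the standard library are available. Lean on these libraries where they do the work, as an engineer would, in place of code of your own. Each camera call takes 0.05 s, during which the arm holds its last target.

TASK

Close up the loose row of three spice jars in the steel rack: lift the release bar of the sliding end stop and hold it up while you slide the stop along until it presses the jars lightly together against the end plate, without squeezing them hard. Then let the bar go, lifting it again and easing the stop back a little if it hangs on a tooth, so that it drops fully into the nearest notch and the stop stays locked right behind the row. Leave the jars standing, never force the stop along with its catch down in the notches, and do not disturb the salt shaker and the little bowl beside the rack.

Things in the scene. Friction and masses are not known exactly. Their poses are not given: they have to be found in the camera images.
- rack: fixed steel spice rack, 94 mm wide (its x), 420 mm long (its y, -220 to +200 mm); origin mid-width, on the worktop. A channel 51 mm wide (floor 12 mm up, wall tops 33 mm) runs along y. At its -y end an upright end plate is clamped, inner face anywhere from y = -195 to -175 mm, not measured: find it by feel through the jars. A comb of notches 12 mm apart runs along the -x side.
- end_stop (a joint): travel (m) of the sliding end stop: 0 at its +y end, up to 0.150 as it slides to the rack's -y, towards the jars. About 1 N of friction; each jar pushed adds up to 1 N; clearly more means the row has met the end plate. Its catch starts somewhere in a long parking slot (0 to 0.036); beyond it come notches at 0.048, 0.060 ... 0.144, with about 1.5 mm play either way when caught.
- release_bar (a joint): height (m) of the release bar on the stop: 0 = down, catch in a notch; clear of the notches above 0.010; upper stop 0.016. Spring pulls it down, 5 N (bottom) to 9 N (top). Let go between notches, the catch slides into the nearest, shifting the stop up to 6 mm; if jars block that, it hangs on a tooth with the bar part-way up: lift it again, ease the stop back a few mm, let go.
- bar_grip (a point): centre of the release bar: black plastic, 92 mm long (rack's x), 12 mm thick (rack's y, the slide direction), 16 mm high; centre 95 mm above the worktop when down, next part 35 mm below it, so its middle can be pinched from above, fingers closing along the rack's y. Axes as the rack's. By it the stop is unlocked, slid and held.
- push_plate: upright aluminium plate, 48 mm wide, 6 mm thick, top 86 mm above the worktop, on short springs at the front of the end stop: it yields up to 5 mm, 3 N per mm; this is what pushes the jars. Axes parallel to the rack's; origin at worktop height under its pushing face
- stop_face (a point): middle of the pushing face of that plate, which looks to the rack's -y; it lies 75 mm ahead of the release bar's centre line (less when its springs are pressed). Axes parallel to the rack's
- catch: steel catch, a blunt tooth 5 mm thick with a rounded foot, on the near leg of the release bar; it engages the rack's notches. Its origin lies at worktop height straight below the bar's centre when the bar is down
- jar_1: spice jar with a green cap; loose, cylinder 44 mm across, 100 mm tall, about 0.11 kg; it stands in the row in the channel of the rack
- jar_2: spice jar with a yellow cap; loose, cylinder 44 mm across, 106 mm tall, about 0.11 kg; it stands in the row in the channel of the rack
- jar_3: spice jar with a red cap; loose, cylinder 45 mm across, 109 mm tall, about 0.11 kg; it stands in the row in the channel of the rack
- jar_1_mid (a point): centre of that jar, half-way up (50 mm above its underside)
- jar_2_mid (a point): centre of that jar, half-way up (53 mm above its underside)
- jar_3_mid (a point): centre of that jar, half-way up (54 mm above its underside)
- salt_shaker: loose salt shaker with a grey cap, 44 mm across, 90 mm tall, standing beside the rack on its far side; leave it alone
- small_bowl: loose steel bowl, 72 mm across, 27 mm tall, standing beside the rack on its far side; leave it alone
Not all that is in view belongs to the job. Leave any black or blue look-alike of the jar_1 alone.

How it is judged:
By the outcome, as a careful person would: the job done as asked, in the order asked, and still so for the second after the job is handed in, with the robot touching nothing.
It also fails if it takes over 58 s, if anything falls off the work surface, if the arm or the gripper's body presses on something with over 40 N, if the wrist force passes 120 N, or if a joint passes its speed limit or range.

## Working session

There is one attempt and no reset: what is moved stays moved. The work goes in short steps, Python scripts to look and compute and a tool call to move; the robot and the scene stay as the last step left them, time stands still between calls to the robot, and variables do not carry over. Pictures are saved under pics/ and viewed, and the job is handed in when it is done.

Besides the shell and the picture viewer there is one more tool, called in YAML: its name, and indented under it one key for each argument. servo_tool: Moves the arm, as the interface text tells. Its arguments: {"type":"object","properties":{"deltas":{"type":"array","items":{"type":"array"}},"newtons":{"type":"number"}},"required":["deltas"]}

```bash
mkdir -p pics; ls; cat > h.py <<'E'
import numpy as np,cv2
from rig import manip
def cam(n):
    m=manip.camera_model(n);return [np.array(m[k],float) for k in("intrinsics","D","rvec","tvec")]
def ray(n,u,v):
    K,D,r,t=cam(n);R=cv2.Rodrigues(r)[0]
    p=cv2.undistortPoints(np.array([[[u,v]]],float),K,D)[0,0]
    return -R.T@t.ravel(), R.T@np.array([p[0],p[1],1.])
def onz(n,u,v,z):
    o,d=ray(n,u,v);return o+d*(z-o[2])/d[2]
def dep(n,u,v,dm):
    o,d=ray(n,u,v);return o+d*dm
def proj(n,P):
    K,D,r,t=cam(n);return cv2.projectPoints(np.array(P,float).reshape(-1,1,3),r,t,K,D)[0].reshape(-1,2)
E
python3 - <<'E'
from h import *
for n in("side","top"):
    p,d=manip.capture(n);cv2.imwrite(f"pics/{n}0.png",p[:,:,::-1]);np.savez(f"{n}0.npz",p=p,d=d)
    print(n,ray(n,280,210))
print(manip.sense())
E
```

```text
pics
side (array([0.54636994, 0.24761502, 0.63652343]), array([ 0.01811659, -0.77926972, -0.62649885]))
top (array([ 0.40510273, -0.40357527,  1.08705396]), array([ 0.16500501,  0.00283028, -0.98664359]))
{'time': 0.1, 'joint_pos': array([ 1.07603171e+00,  2.76514400e-01,  1.50596614e+00,  1.27324549e-05,
        1.36070776e+00, -1.21011350e-01]), 'qvel': array([-0.00075374, -0.0008079 , -0.00240028,  0.00082313,  0.00103263,
       -0.00178038]), 'joint_efforts': array([ 1.69121136e-03, -4.17701304e+01, -2.46405923e+01, -1.11443064e-04,
        5.79466025e-03,  4.87779323e-05]), 'tcp_pos': array([0.20972737, 0.53489559, 0.22795221]), 'tcp_rot': array([-1.69960892,  1.56920063, -2.07336485]), 'force': array([-0.76521777,  0.12288158, -0.85571345]), 'moment': array([-0.0224576 ,  0.01869925,  0.02539502]), 'finger_gap': 0.08513915587691816}
```

View pics/side0.png

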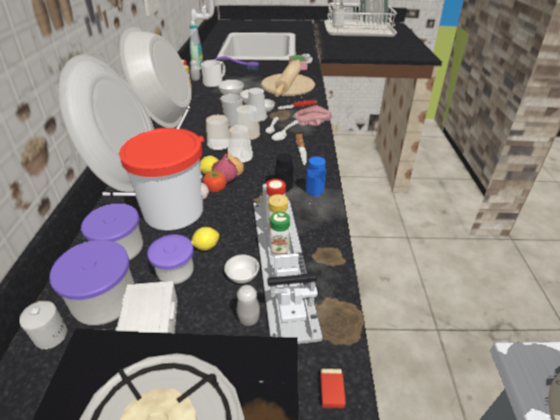

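View pics/top0.png

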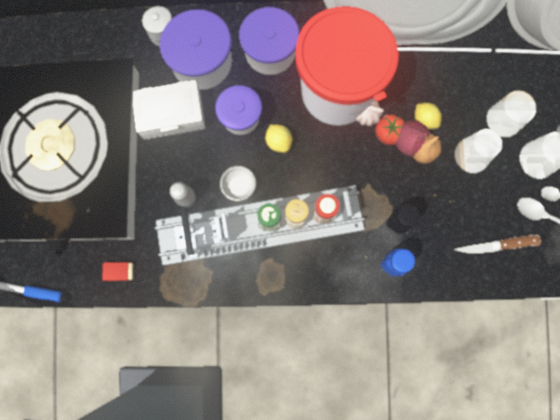

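The side view shows jars at about (276,187) red, (278,203) yellow and (280,221) green, with the black bar at (292,281). In the top view the bar is at about (187,222), the jars at (269,215), (297,211) and (327,206), and the look-alikes at (408,216) black and (400,262) blue.

```bash
python3 - <<'E'
from h import *
s=np.load("side0.npz")["p"];t=np.load("top0.npz")["p"]
a=cv2.resize(s[160:350,220:360],None,fx=3,fy=3,interpolation=cv2.INTER_CUBIC)
b=cv2.resize(t[165:280,145:375],None,fx=3.4,fy=3.4,interpolation=cv2.INTER_CUBIC)
cv2.imwrite("pics/s0c.png",a[:,:,::-1]);cv2.imwrite("pics/t0c.png",b[:,:,::-1])
E
```

```text
(no output)
```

View pics/s0c.png

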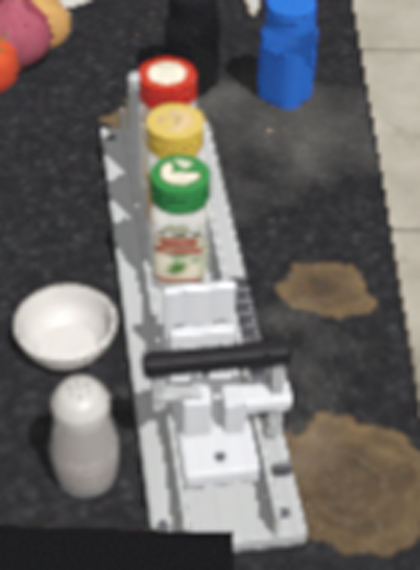

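View pics/t0c.png

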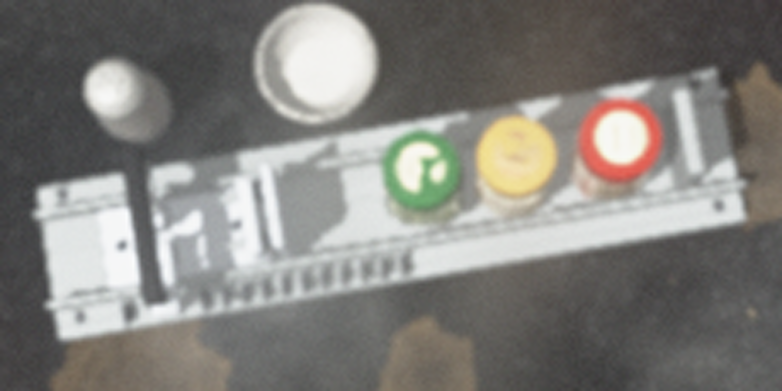

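```bash
python3 - <<'E'
from h import *
for n,(u0,v0,u1,v1) in (("top",(155,170,225,265)),("side",(255,260,330,300))):
    z=np.load(n+"0.npz");p,d=z["p"],z["d"]
    g=p.max(2);m=np.zeros(g.shape,np.uint8)
    P=[]
    for v in range(v0,v1):
        for u in range(u0,u1):
            if d[v,u]>0 and g[v,u]<75:
                X=dep(n,u,v,d[v,u])
                if .075<X[2]<.125: P.append(np.r_[X,u,v])
    P=np.array(P);print(n,len(P))
    if len(P)<5: continue
    med=np.median(P,0);print(med);
    c=P[:,:2]-P[:,:2].mean(0);w,V=np.linalg.eigh(c.T@c);a=V[:,1]
    s=c@a;print("dir",a,np.degrees(np.arctan2(a[1],a[0])),"len",s.min(),s.max(),"w",np.ptp(c@V[:,0]),"z pct",np.percentile(P[:,2],[5,50,95]))
    print("mid",P[:,:2].mean(0)+a*(s.min()+s.max())/2)
    for k in (s.argmin(),s.argmax()):print(P[k])
# bar cols by colour in top, on plane z=.103
z=np.load("top0.npz")["p"].max(2)
P=[]
for v in range(208,254):
    row=z[v,170:205].astype(int); 
    k=np.where(row<70)[0]
    print(v,(k+170).tolist()) if v%4==0 else 0
# jar caps
for n in("top","side"):
    p=np.load(n+"0.npz")["p"];h=cv2.cvtColor(p,cv2.COLOR_RGB2HSV)
    box=(slice(190,235),slice(250,345)) if n=="top" else (slice(175,235),slice(262,295))
    for nm,lo,hi,zz in(("green",(50,100,0),(85,255,255),.112),("yellow",(15,100,100),(32,255,255),.118),("red",(170,130,80),(180,255,255),.121)):
        m=cv2.inRange(h,lo,hi)
        if nm=="red": m|=cv2.inRange(h,(0,150,80),(6,255,255))
        mm=np.zeros_like(m);mm[box]=m[box]
        c=max(cv2.findContours(mm,0,2)[0],key=cv2.contourArea)
        (u,v),r=cv2.minEnclosingCircle(c);e=cv2.fitEllipse(cv2.convexHull(c))
        print(n,nm,(u,v),r,onz(n,*e[0],zz-.004),e)
# rack corners, top view at z 12mm
for uv in((156,219),(162,265),(356,185),(364,230)):print(uv,onz("top",*uv,.012))
E
```

```text
top 2
side 360
[ 5.32936780e-01 -2.20979059e-01  1.01226763e-01  2.93000000e+02
  2.79000000e+02]
dir [-0.98681784 -0.16183495] -170.68658085396385 len -0.04550610384680377 0.04351917677052572 w 0.013728205642927298 z pct [0.09321734 0.10122676 0.10381503]
mid [ 0.53432619 -0.2208125 ]
[ 5.77985886e-01 -2.11985751e-01  9.76856685e-02  2.68000000e+02
  2.83000000e+02]
[ 4.91035445e-01 -2.31888958e-01  1.02527583e-01  3.16000000e+02
  2.74000000e+02]
208 []
212 []
216 []
220 []
224 []
228 []
232 []
236 []
240 []
244 []
248 []
252 []Traceback (most recent call last):
  File "<stdin>", line 33, in <module>
ValueError: max() iterable argument is empty
```

```bash
python3 - <<'E'
from h import *
p=np.load("top0.npz")["p"];d=np.load("top0.npz")["d"]
print(p[230,178:198].max(1), d[230,178:198].round(3))
g=p.max(2).astype(float)
C=[]
for v in range(210,250,2):
    w=np.clip(150-g[v,180:196],0,None);C.append((v,(w*np.arange(180,196)).sum()/w.sum()))
C=np.array(C);print(C[::4]);f=np.polyfit(C[:,0],C[:,1],1);print(f)
for v in(208,230.5,253):print(onz("top",np.polyval(f,v),v,.103))
h=cv2.cvtColor(p,cv2.COLOR_RGB2HSV)
for n in("top","side"):
    p=np.load(n+"0.npz")["p"];h=cv2.cvtColor(p,cv2.COLOR_RGB2HSV)
    box=(slice(190,235),slice(250,345)) if n=="top" else (slice(175,235),slice(262,295))
    for nm,lo,hi,zz in(("green",(40,80,0),(90,255,255),.112),("yellow",(14,100,100),(35,255,255),.118),("red",(165,110,60),(180,255,255),.121)):
        m=cv2.inRange(h,lo,hi)
        if nm=="red": m|=cv2.inRange(h,(0,110,60),(8,255,255))
        mm=np.zeros_like(m);mm[box]=m[box]
        cs=cv2.findContours(mm,0,2)[0]
        if not cs: print(n,nm,"none");continue
        c=max(cs,key=cv2.contourArea);hh=cv2.convexHull(c)
        e=cv2.fitEllipse(hh)
        print(n,nm,np.round(e[0],1),np.round(e[1],1),onz(n,*e[0],zz-.004))
for uv in((156,219),(162,265),(356,185),(364,230)):print(uv,onz("top",*uv,.012))
E
```

```text
[246 246 246 247 246 207 129 100  94  91  94 126 198 235 225 181 152 167
 188 205] [1.069 1.067 1.067 1.066 1.063 0.999 0.993 0.997 0.991 0.99  0.993 0.995
 1.004 1.032 1.032 1.04  1.052 1.062 1.067 1.067]
[[210.         187.40593142]
 [218.         184.83333333]
 [226.         186.14144737]
 [234.         187.24609375]
 [242.         188.19724771]]
[1.01291265e-01 1.63630647e+02]
[ 0.57716601 -0.22050927  0.103     ]
[ 0.53414961 -0.22514173  0.103     ]
[ 0.49164745 -0.22962483  0.103     ]
top green [269.1 215.7] [16.3 19.9] [ 0.55841969 -0.38019273  0.108     ]
top yellow [293.8 202.9] [5.4 9.8] [ 0.58082193 -0.42667483  0.114     ]
top red [326.9 205.7] [23.3 24.2] [ 0.57373931 -0.48801731  0.117     ]
side green [279.4 220.8] [19.8 20.4] [ 0.5618489  -0.37347163  0.108     ]
side yellow [277.8 203.2] [19.3 20.7] [ 0.56697699 -0.42611369  0.114     ]
side red [275.4 187. ] [19.  22.4] [ 0.57438233 -0.48331039  0.117     ]
(156, 219) [ 0.57127651 -0.14365028  0.012     ]
(162, 265) [ 0.4759283  -0.15725728  0.012     ]
(356, 185) [ 0.63443857 -0.55899708  0.012     ]
(364, 230) [ 0.54012848 -0.5717266   0.012     ]
```

```bash
cat >> h.py <<'E'
from scipy.spatial.transform import Rotation as Ro
YAW=0.152; c_,s_=np.cos(YAW),np.sin(YAW); RX=np.array([c_,s_,0]);RY=np.array([-s_,c_,0]);RO=np.array([.554,-.348,0])
def Rnow():
    return Ro.from_euler("xyz",manip.sense()["tcp_rot"]).as_matrix()
def st():
    s=manip.sense();f=s["force"];print("t",round(s["time"],2),"pos",s["tcp_pos"].round(4),"rack",[round(float((s["tcp_pos"]-RO)@a),4) for a in(RX,RY)],"F rack",[round(float(f@a),2) for a in(RX,RY,np.array([0,0,1]))],"gap",round(s["finger_gap"],4));return s
E
python3 - <<'E'
from h import *
s=st();R=Rnow();print(R.round(3))
for sg in(1,-1):
    y=sg*RY;x=np.array([0,0,-1.]);T=np.c_[x,y,np.cross(x,y)]
    print(sg,"rotvec",Ro.from_matrix(R.T@T).as_rotvec())
tgt=np.array([.534,-.223,.26]);print("shift mm",R.T@(tgt-s["tcp_pos"])*1000)
E
```

```text
t 0.1 pos [0.2097 0.5349 0.228 ] rack [-0.2066, 0.9248] F rack [-0.74, 0.24, -0.86] gap 0.0851
[[-0.001  0.365  0.931]
 [-0.001  0.931 -0.365]
 [-1.    -0.002 -0.   ]]
1 rotvec [-0.52575582 -0.00061623  0.00149197]
-1 rotvec [2.61583600e+00 1.99759881e-03 8.25073220e-04]
shift mm [ -31.23716067 -587.22581637  578.59796802]
```

servo_tool:
  deltas:
    - [1,[-10,-42,42],[-0.04,0,0]]
    - [1,[-20,-84,84],[-0.1,0,0]]
    - [1,[-30,-126,126],[-0.17,0,0]]
    - [1,[-30,-168,168],[-0.24,0,0]]
    - [1,[-30,-210,208],[-0.31,0,0]]
    - [1,[-30,-252,249],[-0.38,0,0]]
    - [1,[-30,-294,290],[-0.45,0,0]]
    - [1,[-30,-336,332],[-0.526,0,0]]
  newtons: 40

```text
time: 1.1
tcp_pos: [0.3966, 0.0996, 0.2586]
tcp_rot: [0.658, 1.57, 0.813]
force: [1.4, -0.0, -0.5]
finger_gap: 0.0854
```

```bash
cat > nxt.py <<'E'
from h import *
import sys
s=st();R=Rnow();x=np.array([0,0,-1.]);T=np.c_[x,RY,np.cross(x,RY)]
print("j",s["joint_pos"].round(3),"rotvec",Ro.from_matrix(R.T@T).as_rotvec().round(4))
if len(sys.argv)>3:
    tgt=np.array([float(a) for a in sys.argv[1:4]]);print("shift mm",(R.T@(tgt-s["tcp_pos"])*1000).round(1))
E
python3 nxt.py .534 -.223 .16
```

```text
t 1.1 pos [0.3966 0.0996 0.2586] rack [-0.0879, 0.4662] F rack [1.37, -0.22, -0.45] gap 0.0854
j [ 0.075  0.002  1.764  0.     1.376 -1.651] rotvec [ 0.0028  0.0004 -0.0003]
shift mm [  98.6 -339.9   86. ]
```

servo_tool:
  deltas:
    - [1,[0,-55,14],[0,0,0]]
    - [1,[0,-110,28],[0,0,0]]
    - [1,[10,-165,42],[0,0,0]]
    - [1,[30,-220,56],[0,0,0]]
    - [1,[55,-270,70],[0,0,0]]
    - [1,[80,-315,80],[0,0,0]]
    - [1,[95,-338,85],[0,0,0]]
    - [1,[98,-338,85],[0,0,0]]

```text
time: 2.1
tcp_pos: [0.5312, -0.2203, 0.1591]
tcp_rot: [2.333, 1.568, 2.484]
force: [-1.0, 0.1, 0.7]
finger_gap: 0.0854
```

```bash
python3 nxt.py .534 -.223 .095; python3 - <<'E'
from h import *
for n,sl in(("side",(slice(180,340),slice(220,400))),("top",(slice(120,280),slice(140,360)))):
    p,d=manip.capture(n);cv2.imwrite(f"pics/{n}1.png",cv2.resize(p[sl],None,fx=3.5,fy=3.5,interpolation=2)[:,:,::-1])
E
```

```text
t 2.1 pos [ 0.5312 -0.2203  0.1591] rack [-0.0032, 0.1297] F rack [-0.93, 0.25, 0.68] gap 0.0854
j [-0.514  0.324  1.614  0.     1.207 -2.236] rotvec [-0.0016 -0.0022 -0.0023]
shift mm [64.1 -3.2  2.5]
```

View pics/side1.png

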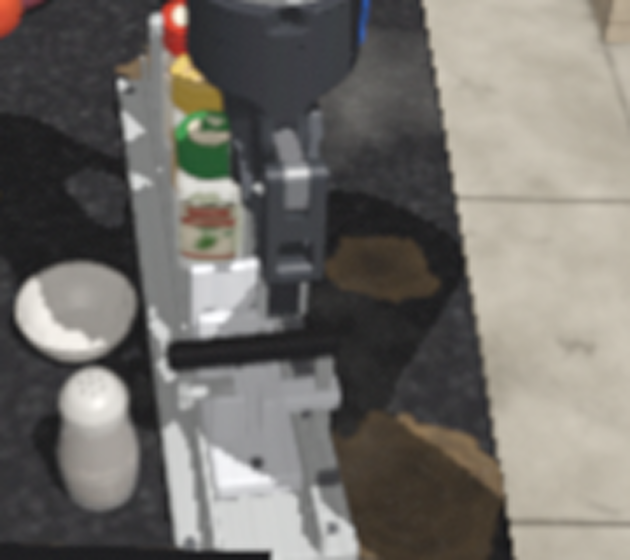

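View pics/top1.png

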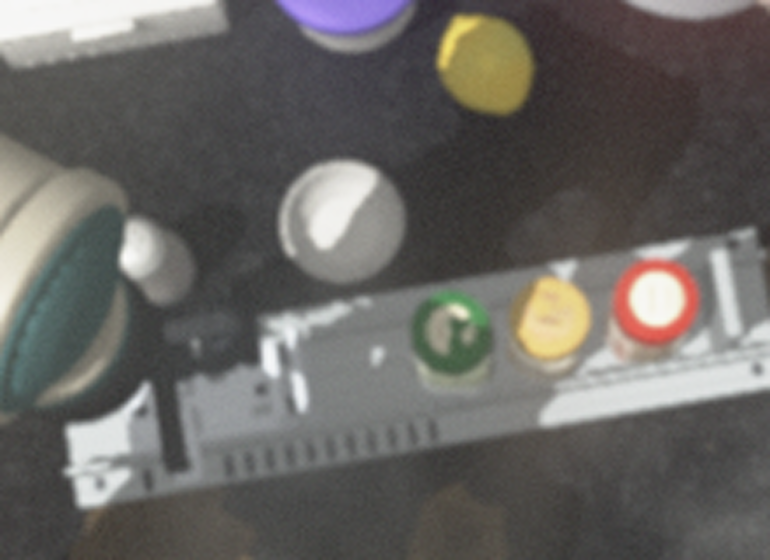

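servo_tool:
  deltas:
    - [1,[0,-3,2.5],[0,0,0]]
    - [1,[15,-3,2.5],[-0.002,-0.002,-0.002]]
    - [1,[30,-3,2.5],[-0.002,-0.002,-0.002]]
    - [1,[45,-3,2.5],[-0.002,-0.002,-0.002]]
    - [1,[57,-3,2.5],[-0.002,-0.002,-0.002]]
    - [1,[61,-3,2.5],[-0.002,-0.002,-0.002]]
    - [1,[61,-3,2.5],[-0.002,-0.002,-0.002]]
    - [1,[61,-3,2.5],[-0.002,-0.002,-0.002]]

```text
time: 3.2
tcp_pos: [0.535, -0.2227, 0.1001]
tcp_rot: [-0.726, 1.567, -0.572]
force: [-0.2, 0.6, 0.2]
finger_gap: 0.0858
```

```bash
python3 nxt.py; python3 - <<'E'
from h import *
for n,sl in(("side",(slice(180,340),slice(220,400))),):
    p,d=manip.capture(n);cv2.imwrite(f"pics/{n}2.png",cv2.resize(p[sl],None,fx=3.5,fy=3.5,interpolation=2)[:,:,::-1])
E
```

```text
t 3.2 pos [ 0.535  -0.2227  0.1001] rack [0.0002, 0.1267] F rack [-0.11, 0.58, 0.21] gap 0.0858
j [-0.514  0.379  1.691 -0.     1.068 -2.239] rotvec [0.0022 0.0028 0.0025]
```

View pics/side2.png

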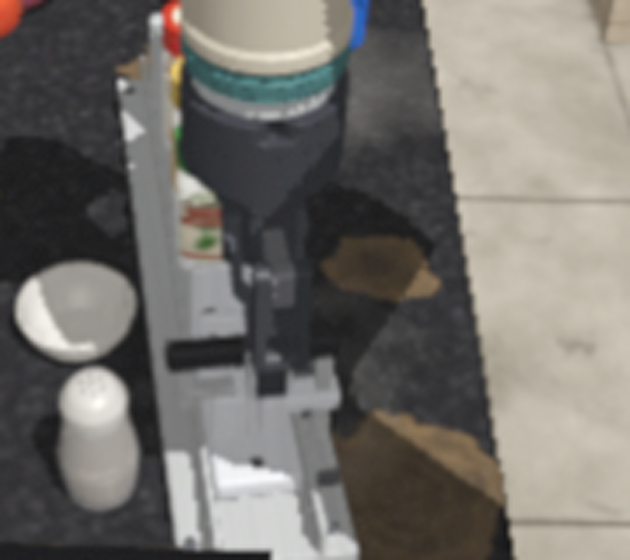

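The fingers straddle the bar, one in front and one behind, at about crop pixel (270,360). I'll close gently.

servo_tool:
  deltas:
    - [0.4,[2,0,0],[0,0,0]]
    - [0,[2,0,0],[0,0,0]]
    - [-0.4,[2,0,0],[0,0,0]]
    - [-1,[2,0,0],[0,0,0]]
    - [-1,[2,0,0],[0,0,0]]
    - [-1,[2,0,0],[0,0,0]]
    - [-1,[2,0,0],[0,0,0]]
    - [-1,[2,0,0],[0,0,0]]
  newtons: 40

```text
time: 4.25
tcp_pos: [0.5346, -0.2226, 0.0979]
tcp_rot: [-0.78, 1.568, -0.626]
force: [-1.7, -0.5, 2.7]
finger_gap: 0.0099
```

```bash
python3 nxt.py
```

```text
t 4.25 pos [ 0.5346 -0.2226  0.0979] rack [-0.0001, 0.1269] F rack [-1.73, -0.24, 2.68] gap 0.0099
j [-0.514  0.381  1.694 -0.     1.064 -2.239] rotvec [0.0022 0.0022 0.0022]
```

servo_tool:
  deltas:
    - [-1,[-2,0,0],[0,0,0]]
    - [-1,[-4,0,0],[0,0,0]]
    - [-1,[-6,0,0],[0,0,0]]
    - [-1,[-8,0,0],[0,0,0]]
    - [-1,[-10,0,0],[0,0,0]]
    - [-1,[-12,0,0],[0,0,0]]
    - [-1,[-13,0,0],[0,0,0]]
    - [-1,[-13,0,0],[0,0,0]]
  newtons: 50

```text
time: 5.25
tcp_pos: [0.5344, -0.2223, 0.1106]
tcp_rot: [-0.688, 1.568, -0.534]
force: [2.1, 0.3, -8.6]
finger_gap: 0.0092
```

```bash
python3 nxt.py; python3 - <<'E'
from h import *
for n,sl in(("side",(slice(180,340),slice(220,400))),):
    p,d=manip.capture(n);cv2.imwrite(f"pics/{n}3.png",cv2.resize(p[sl],None,fx=3.5,fy=3.5,interpolation=2)[:,:,::-1])
E
```

```text
t 5.25 pos [ 0.5344 -0.2223  0.1106] rack [-0.0003, 0.1272] F rack [2.12, 0.01, -8.62] gap 0.0092
j [-0.514  0.369  1.678 -0.     1.093 -2.239] rotvec [0.0021 0.0018 0.0015]
```

View pics/side3.png

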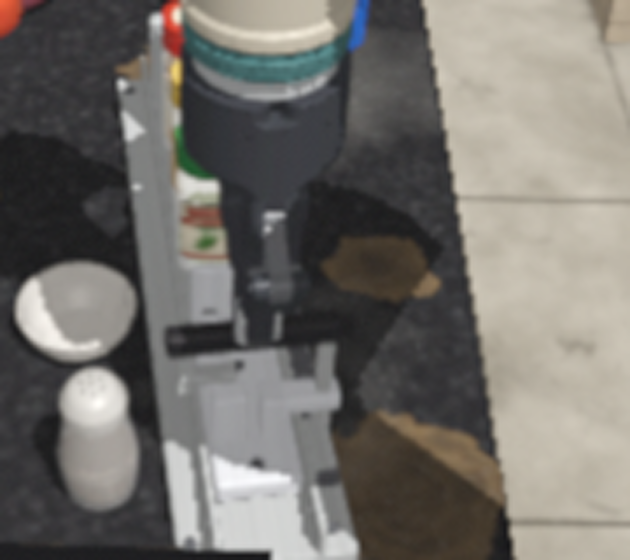

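The bar is up about 13 mm at 8.6 N, as expected for the spring. Next I slide towards the jars.

servo_tool:
  deltas:
    - [-1,[0,-5,0],[0,0,0]]
    - [-1,[0,-11,0],[0,0,0]]
    - [-1,[0,-18,0],[0,0,0]]
    - [-1,[0,-25,0],[0,0,0]]
    - [-1,[0,-32,0],[0,0,0]]
    - [-1,[0,-39,0],[0,0,0]]
    - [-1,[0,-46,0],[0,0,0]]
    - [-1,[0,-50,0],[0,0,0]]

```text
time: 6.3
tcp_pos: [0.5423, -0.2724, 0.1108]
tcp_rot: [-0.771, 1.568, -0.617]
force: [2.5, 1.2, -9.1]
finger_gap: 0.0091
```

```bash
python3 nxt.py
```

```text
t 6.3 pos [ 0.5423 -0.2724  0.1108] rack [-0.0001, 0.0765] F rack [2.68, 0.8, -9.12] gap 0.0091
j [-0.58   0.406  1.614 -0.     1.118 -2.305] rotvec [0.0019 0.0021 0.0021]
```

servo_tool:
  deltas:
    - [-1,[0,-4,0],[0,0,0]]
    - [-1,[0,-8,0],[0,0,0]]
    - [-1,[0,-11,0],[0,0,0]]
    - [-1,[0,-14,0],[0,0,0]]
    - [-1,[0,-17,0],[0,0,0]]
    - [-1,[0,-20,0],[0,0,0]]
    - [-1,[0,-23,0],[0,0,0]]
    - [-1,[0,-25,0],[0,0,0]]

```text
time: 7.3
tcp_pos: [0.5461, -0.2967, 0.1108]
tcp_rot: [-0.68, 1.568, -0.526]
force: [2.3, 2.0, -9.1]
finger_gap: 0.0094
```

```bash
python3 nxt.py;  python3 - <<'E'
from h import *
for n,sl in(("side",(slice(150,310),slice(220,400))),("top",(slice(140,280),slice(150,370)))):
    p,d=manip.capture(n);cv2.imwrite(f"pics/{n}4.png",cv2.resize(p[sl],None,fx=3.5,fy=3.5,interpolation=2)[:,:,::-1])
E
```

```text
t 7.3 pos [ 0.5461 -0.2967  0.1108] rack [-0.0, 0.052] F rack [2.6, 1.63, -9.05] gap 0.0094
j [-0.61   0.426  1.58   0.     1.133 -2.335] rotvec [0.0021 0.0021 0.0017]
```

View pics/side4.png

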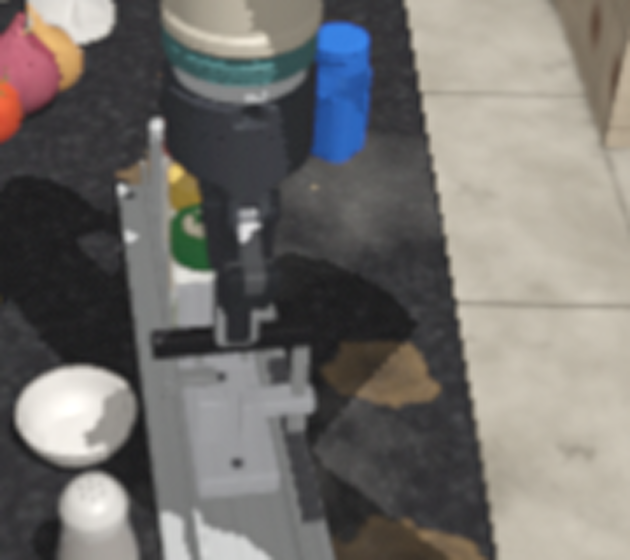

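View pics/top4.png

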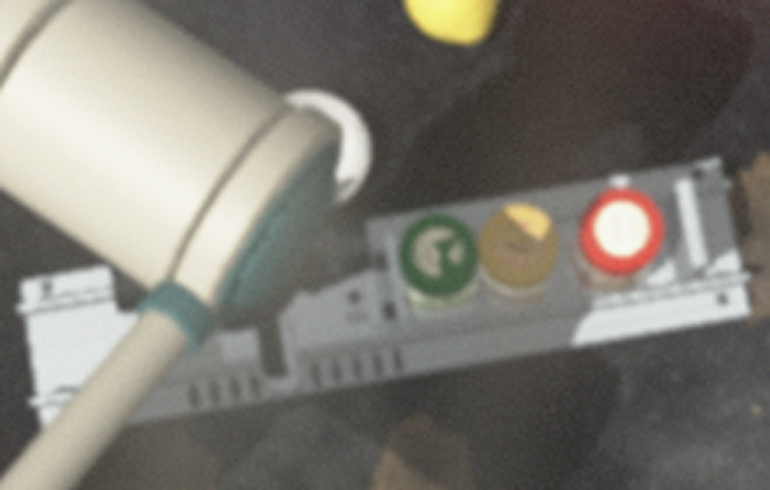

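Green is now pushed up against yellow (the caps at crop (438,258) and (519,247)). Everything is upright.

servo_tool:
  deltas:
    - [-1,[0,-2,0],[0,0,0]]
    - [-1,[0,-4,0],[0,0,0]]
    - [-1,[0,-6,0],[0,0,0]]
    - [-1,[0,-8,0],[0,0,0]]
    - [-1,[0,-10,0],[0,0,0]]
    - [-1,[0,-12,0],[0,0,0]]
    - [-1,[0,-14,0],[0,0,0]]
    - [-1,[0,-15,0],[0,0,0]]

```text
time: 8.4
tcp_pos: [0.5484, -0.3114, 0.1108]
tcp_rot: [-0.666, 1.568, -0.512]
force: [3.2, 2.9, -8.2]
finger_gap: 0.0089
```

```bash
python3 nxt.py
```

```text
t 8.4 pos [ 0.5484 -0.3114  0.1108] rack [-0.0, 0.0371] F rack [3.61, 2.34, -8.19] gap 0.0089
j [-0.627  0.438  1.558  0.     1.142 -2.352] rotvec [0.0021 0.0021 0.0016]
```

servo_tool:
  deltas:
    - [-1,[0,-1,0],[0,0,0]]
    - [-1,[0,-2,0],[0,0,0]]
    - [-1,[0,-3,0],[0,0,0]]
    - [-1,[0,-4,0],[0,0,0]]
    - [-1,[0,-5,0],[0,0,0]]
    - [-1,[0,-5.5,0],[0,0,0]]
    - [-1,[0,-6,0],[0,0,0]]
    - [-1,[0,-6,0],[0,0,0]]

```text
time: 9.4
tcp_pos: [0.5493, -0.3174, 0.1109]
tcp_rot: [-0.773, 1.568, -0.619]
force: [3.0, 4.3, -9.7]
finger_gap: 0.0091
```

```bash
python3 nxt.py;  python3 - <<'E'
from h import *
for n,sl in(("top",(slice(140,280),slice(200,370))),):
    p,d=manip.capture(n);cv2.imwrite(f"pics/{n}5.png",cv2.resize(p[sl],None,fx=4,fy=4,interpolation=2)[:,:,::-1])
E
```

```text
t 9.4 pos [ 0.5493 -0.3174  0.1109] rack [0.0, 0.0309] F rack [3.63, 3.76, -9.74] gap 0.0091
j [-0.634  0.443  1.55   0.     1.146 -2.359] rotvec [0.0022 0.0022 0.0021]
```

View pics/top5.png

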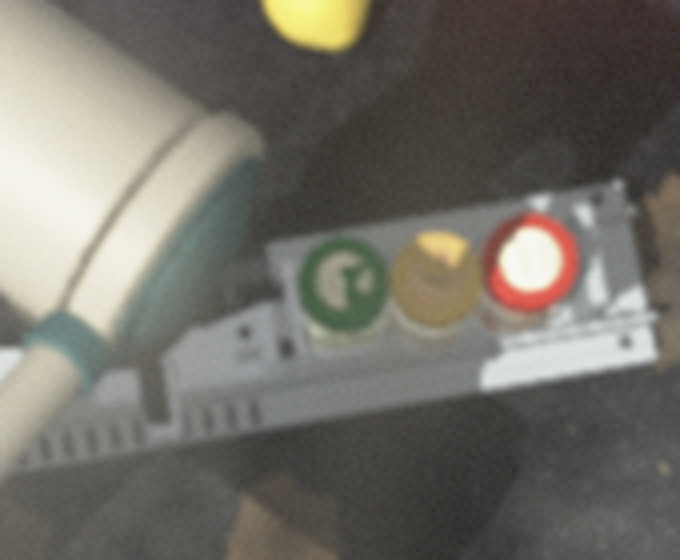

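servo_tool:
  deltas:
    - [-1,[0,-0.5,0],[0,0,0]]
    - [-1,[0,-1,0],[0,0,0]]
    - [-1,[0,-1.5,0],[0,0,0]]
    - [-1,[0,-2,0],[0,0,0]]
    - [-1,[0,-2.5,0],[0,0,0]]
    - [-1,[0,-3,0],[0,0,0]]
    - [-1,[0,-3,0],[0,0,0]]
    - [-1,[0,-3,0],[0,0,0]]

```text
time: 10.45
tcp_pos: [0.5498, -0.3204, 0.1109]
tcp_rot: [-0.793, 1.568, -0.639]
force: [3.3, 4.3, -8.2]
finger_gap: 0.009
```

```bash
python3 nxt.py
```

```text
t 10.45 pos [ 0.5498 -0.3204  0.1109] rack [0.0, 0.0279] F rack [3.96, 3.73, -8.22] gap 0.009
j [-0.637  0.446  1.545 -0.     1.148 -2.362] rotvec [0.0022 0.0021 0.0022]
```

servo_tool:
  deltas:
    - [-1,[0,-0.5,0],[0,0,0]]
    - [-1,[0,-1,0],[0,0,0]]
    - [-1,[0,-1.5,0],[0,0,0]]
    - [-1,[0,-2,0],[0,0,0]]
    - [-1,[0,-2.5,0],[0,0,0]]
    - [-1,[0,-3,0],[0,0,0]]
    - [-1,[0,-3,0],[0,0,0]]
    - [-1,[0,-3,0],[0,0,0]]

```text
time: 11.45
tcp_pos: [0.5502, -0.3233, 0.1109]
tcp_rot: [-0.779, 1.568, -0.625]
force: [3.1, 4.1, -8.3]
finger_gap: 0.009
```

```bash
python3 nxt.py
```

```text
t 11.45 pos [ 0.5502 -0.3233  0.1109] rack [0.0, 0.025] F rack [3.73, 3.61, -8.28] gap 0.009
j [-0.64   0.449  1.541  0.     1.15  -2.365] rotvec [0.0022 0.0021 0.0021]
```

servo_tool:
  deltas:
    - [-1,[0,-0.5,0],[0,0,0]]
    - [-1,[0,-1,0],[0,0,0]]
    - [-1,[0,-1.5,0],[0,0,0]]
    - [-1,[0,-2,0],[0,0,0]]
    - [-1,[0,-2.5,0],[0,0,0]]
    - [-1,[0,-3,0],[0,0,0]]
    - [-1,[0,-3,0],[0,0,0]]
    - [-1,[0,-3,0],[0,0,0]]

```text
time: 12.45
tcp_pos: [0.5504, -0.3247, 0.1106]
tcp_rot: [0.594, 1.569, 0.748]
force: [3.3, 5.8, -8.7]
finger_gap: 0.0094
```

```bash
python3 nxt.py
```

```text
t 12.45 pos [ 0.5504 -0.3247  0.1106] rack [-0.0, 0.0236] F rack [4.12, 5.25, -8.67] gap 0.0094
j [-6.430e-01  4.510e-01  1.537e+00  2.000e-03  1.153e+00 -2.369e+00] rotvec [ 0.002   0.0017 -0.0011]
```

```bash
python3 nxt.py;  python3 - <<'E'
from h import *
for n,sl in(("top",(slice(140,280),slice(200,370))),("side",(slice(150,310),slice(220,400)))):
    p,d=manip.capture(n);cv2.imwrite(f"pics/{n}6.png",cv2.resize(p[sl],None,fx=3.5,fy=3.5,interpolation=2)[:,:,::-1])
s=st();print(s["qvel"],s["moment"])
E
```

```text
t 12.45 pos [ 0.5504 -0.3247  0.1106] rack [-0.0, 0.0236] F rack [4.12, 5.25, -8.67] gap 0.0094
j [-6.430e-01  4.510e-01  1.537e+00  2.000e-03  1.153e+00 -2.369e+00] rotvec [ 0.002   0.0017 -0.0011]
t 12.55 pos [ 0.5504 -0.3247  0.1106] rack [-0.0, 0.0236] F rack [3.98, 5.69, -8.27] gap 0.0093
[-0.00285317 -0.00105476  0.00050587 -0.00119867 -0.00013954  0.00162551] [ 1.16536638 -0.61700775  0.05759729]
```

View pics/top6.png

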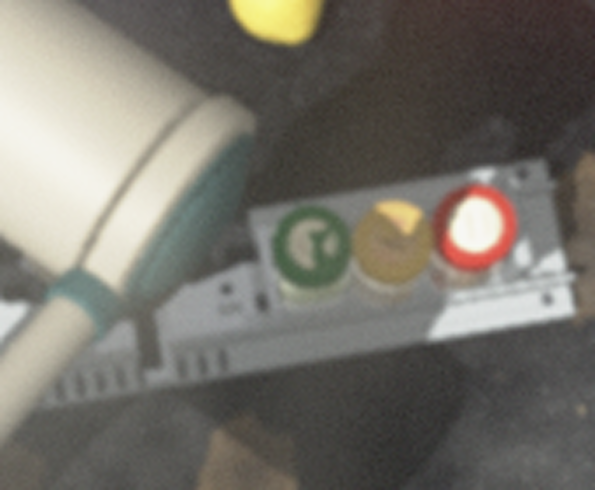

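View pics/side6.png

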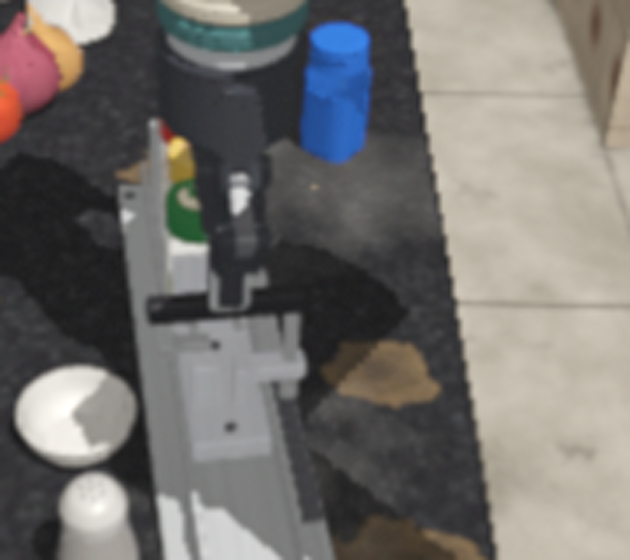

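```bash
python3 - <<'E'
from h import *
s=st();print(s["joint_efforts"].round(2),s["force"],s["moment"],s["qvel"].round(4)); p=s["tcp_pos"];f=s["force"];print(p[0]*f[1]-p[1]*f[0])
E
```

```text
t 12.55 pos [ 0.5504 -0.3247  0.1106] rack [-0.0, 0.0236] F rack [3.98, 5.69, -8.27] gap 0.0093
[-4.620e+00 -5.500e+01 -2.595e+01 -2.360e+00 -3.900e-01  1.000e-02] [ 3.07718886  6.22497019 -8.27161921] [ 1.16536638 -0.61700775  0.05759729] [-0.0029 -0.0011  0.0005 -0.0012 -0.0001  0.0016]
4.4252895289406196
```

```bash
python3 - <<'E'
from h import *
p=np.load("top0.npz")["p"];b=cv2.resize(p[225:262,155:285],None,fx=6,fy=6,interpolation=2);cv2.imwrite("pics/comb.png",b[:,:,::-1])
d=np.load("top0.npz")["d"]
for u,v in((205,246),(215,250),(240,244),(270,240),(240,238)):
    print((u,v),dep("top",u,v,d[v,u]).round(4))
E
```

```text
(205, 246) [ 0.5114 -0.249   0.0329]
(215, 250) [ 0.5046 -0.2669  0.0153]
(240, 244) [ 0.5152 -0.3185  0.0221]
(270, 240) [ 0.5231 -0.379   0.0145]
(240, 238) [ 0.5286 -0.3177  0.0116]
```

View pics/comb.png

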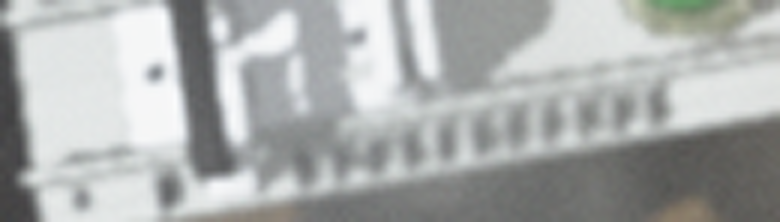

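```bash
python3 - <<'E'
from h import *
p=np.load("top0.npz")["p"].max(2).astype(np.float32)
# profile along rack y at several rack-x, z
for z in(.02,.033):
  for x in(-.040,-.036,-.032):
    ys=np.arange(.16,-.03,-.001)
    q=proj("top",[RO+x*RX+y*RY+[0,0,z] for y in ys]).astype(np.float32)
    I=cv2.remap(p,q[:,0].reshape(1,-1),q[:,1].reshape(1,-1),1)[0]
    m=[(round(ys[i]*1000),int(I[i])) for i in range(2,len(I)-2) if I[i]==I[i-2:i+3].min() and I[i]<I[max(0,i-6):i+7].max()-15]
    print(z,x,m)
E
```

```text
0.02 -0.04 [(154, 110), (121, 156), (106, 126), (94, 138), (83, 136), (71, 135), (59, 136), (46, 138), (35, 144), (22, 143), (10, 141), (-1, 136), (-13, 128)]
0.02 -0.036 [(155, 120), (141, 144), (134, 137), (118, 145), (108, 119), (95, 131), (82, 138), (71, 139), (58, 139), (46, 140), (34, 140), (22, 143), (11, 140), (-2, 136), (-14, 137)]
0.02 -0.032 [(153, 164), (135, 96), (70, 164), (57, 162), (45, 161), (33, 154), (22, 162), (8, 166), (-4, 169), (-15, 164)]
0.033 -0.04 [(151, 111), (141, 202), (131, 215), (118, 149), (105, 124), (92, 130), (82, 135), (69, 134), (57, 137), (45, 137), (33, 140), (21, 139), (9, 137), (-2, 135), (-14, 132)]
0.033 -0.036 [(152, 136), (136, 105), (133, 105), (106, 122), (93, 138), (79, 150), (69, 142), (57, 146), (45, 147), (33, 144), (22, 149), (10, 148), (-2, 144), (-14, 140)]
0.033 -0.032 [(150, 178), (133, 98), (99, 140), (89, 169), (68, 175), (55, 170), (42, 171), (32, 167), (20, 169), (-17, 170)]
```

servo_tool:
  deltas:
    - [-1,[0,0,0],[0,0,0]]
    - [-1,[0,0,0],[0,0,0]]
    - [-1,[0,-0.5,0],[0,0,0]]
    - [-1,[0,-1,0],[0,0,0]]
    - [-1,[0,-1,0],[0,0,0]]
    - [-1,[0,-1,0],[0,0,0]]
    - [-1,[0,-1,0],[0,0,0]]
    - [-1,[0,-1,0],[0,0,0]]

```text
time: 13.55
tcp_pos: [0.5505, -0.325, 0.1104]
tcp_rot: [0.964, 1.568, 1.118]
force: [3.5, 8.5, -9.0]
finger_gap: 0.0092
```

```bash
python3 nxt.py
```

```text
t 13.55 pos [ 0.5505 -0.325   0.1104] rack [-0.0, 0.0232] F rack [4.76, 7.87, -9.01] gap 0.0092
j [-0.644  0.452  1.536  0.003  1.154 -2.37 ] rotvec [ 0.002   0.0016 -0.0023]
```

The resistance rose from 3.7 N to 7.9 N while the stop moved only 0.4 mm, so the row has met the end plate. Next I lower the bar part-way and feel for the notch.

servo_tool:
  deltas:
    - [-1,[0,0.5,0],[0,0,0]]
    - [-1,[1,1,0],[0,0,0]]
    - [-1,[2.5,1,0],[0,0,0]]
    - [-1,[4,1,0],[0,0,0]]
    - [-1,[5.5,1,0],[0,0,0]]
    - [-1,[7,1,0],[0,0,0]]
    - [-1,[7,1,0],[0,0,0]]
    - [-1,[7,1,0],[0,0,0]]

```text
time: 14.55
tcp_pos: [0.5508, -0.3251, 0.1072]
tcp_rot: [-0.341, 1.567, -0.187]
force: [0.1, 9.0, 7.1]
finger_gap: 0.0093
```

```bash
python3 nxt.py
```

```text
t 14.55 pos [ 0.5508 -0.3251  0.1072] rack [0.0004, 0.0231] F rack [1.45, 8.88, 7.06] gap 0.0093
j [-6.430e-01  4.530e-01  1.543e+00  2.000e-03  1.142e+00 -2.369e+00] rotvec [0.0021 0.0037 0.0013]
```

The bar stopped at about 9 mm with +7 N, so the catch is hanging on a tooth and being pushed to +y. I'll lift again and ease the stop back.

servo_tool:
  deltas:
    - [-1,[-3,0,0],[0,0,0]]
    - [-1,[-6,0,0],[0,0,0]]
    - [-1,[-8,0,0],[0,0,0]]
    - [-1,[-8,1,0],[0,0,0]]
    - [-1,[-8,2.5,0],[0,0,0]]
    - [-1,[-8,4,0],[0,0,0]]
    - [-1,[-8,4.5,0],[0,0,0]]
    - [-1,[-8,4.5,0],[0,0,0]]

```text
time: 15.55
tcp_pos: [0.5502, -0.3227, 0.1121]
tcp_rot: [-0.982, 1.566, -0.828]
force: [3.5, 0.2, -8.6]
finger_gap: 0.0089
```

```bash
python3 nxt.py
```

```text
t 15.55 pos [ 0.5502 -0.3227  0.1121] rack [0.0001, 0.0256] F rack [3.54, -0.35, -8.56] gap 0.0089
j [-6.390e-01  4.460e-01  1.541e+00 -1.000e-03  1.150e+00 -2.364e+00] rotvec [0.0022 0.0025 0.0037]
```

servo_tool:
  deltas:
    - [-1,[0,0.5,0],[0,0,0]]
    - [-1,[1,1,0],[0,0,0]]
    - [-1,[2,1,0],[0,0,0]]
    - [-1,[3,1,0],[0,0,0]]
    - [-1,[4,1,0],[0,0,0]]
    - [-1,[5,1,0],[0,0,0]]
    - [-1,[6,1,0],[0,0,0]]
    - [-1,[6,1,0],[0,0,0]]

```text
time: 16.55
tcp_pos: [0.5499, -0.3206, 0.1061]
tcp_rot: [-0.618, 1.568, -0.463]
force: [2.7, 0.2, -5.3]
finger_gap: 0.0094
```

```bash
python3 nxt.py
```

```text
t 16.55 pos [ 0.5499 -0.3206  0.1061] rack [0.0001, 0.0277] F rack [2.67, -0.21, -5.33] gap 0.0094
j [-6.370e-01  4.500e-01  1.551e+00  1.000e-03  1.138e+00 -2.363e+00] rotvec [0.0022 0.0023 0.0016]
```

servo_tool:
  deltas:
    - [-1,[1,0,0],[0,0,0]]
    - [-1,[2,0,0],[0,0,0]]
    - [-1,[3,0,0],[0,0,0]]
    - [-1,[4,0,0],[0,0,0]]
    - [-1,[4,0,0],[0,0,0]]
    - [-1,[4,0,0],[0,0,0]]
    - [-1,[4,0,0],[0,0,0]]
    - [-1,[4,0,0],[0,0,0]]

```text
time: 17.55
tcp_pos: [0.5497, -0.3199, 0.1014]
tcp_rot: [-0.089, 1.569, 0.065]
force: [2.2, 4.5, -4.2]
finger_gap: 0.0092
```

```bash
python3 nxt.py
```

```text
t 17.55 pos [ 0.5497 -0.3199  0.1014] rack [0.0, 0.0284] F rack [2.87, 4.11, -4.22] gap 0.0092
j [-6.370e-01  4.550e-01  1.556e+00  1.000e-03  1.129e+00 -2.363e+00] rotvec [0.0021 0.0018 0.0002]
```

servo_tool:
  deltas:
    - [-1,[0,1.5,0],[0,0,0]]
    - [-1,[0,1.5,0],[0,0,0]]
    - [-0.3,[0,1.5,0],[0,0,0]]
    - [0,[0,1.5,0],[0,0,0]]
    - [0,[0,1.5,0],[0,0,0]]
    - [0,[0,1.5,0],[0,0,0]]
    - [0,[0,1.5,0],[0,0,0]]
    - [0,[0,1.5,0],[0,0,0]]

```text
time: 18.55
tcp_pos: [0.5496, -0.3193, 0.1019]
tcp_rot: [-0.788, 1.568, -0.634]
force: [0.4, 1.0, -0.1]
finger_gap: 0.0427
```

```bash
python3 nxt.py;  python3 - <<'E'
from h import *
for n,sl in(("top",(slice(140,280),slice(200,370))),("side",(slice(150,310),slice(220,400)))):
    p,d=manip.capture(n);cv2.imwrite(f"pics/{n}7.png",cv2.resize(p[sl],None,fx=3.5,fy=3.5,interpolation=2)[:,:,::-1])
E
```

```text
t 18.55 pos [ 0.5496 -0.3193  0.1019] rack [-0.0, 0.029] F rack [0.55, 0.95, -0.1] gap 0.0427
j [-0.636  0.453  1.558  0.     1.128 -2.361] rotvec [0.0023 0.002  0.002 ]
```

View pics/side7.png

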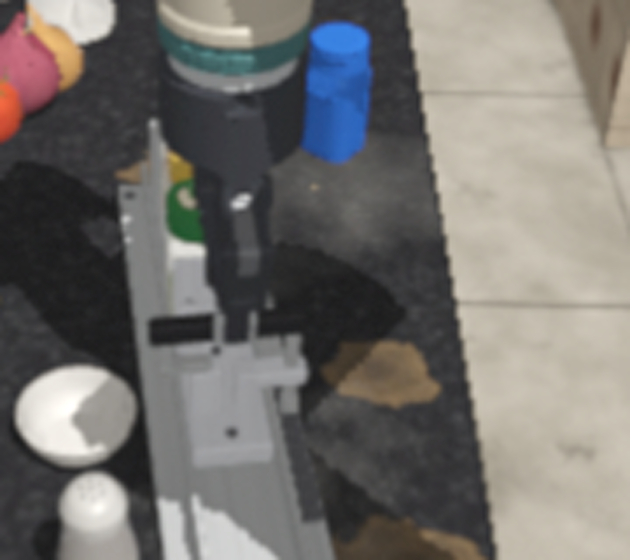

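View pics/top7.png

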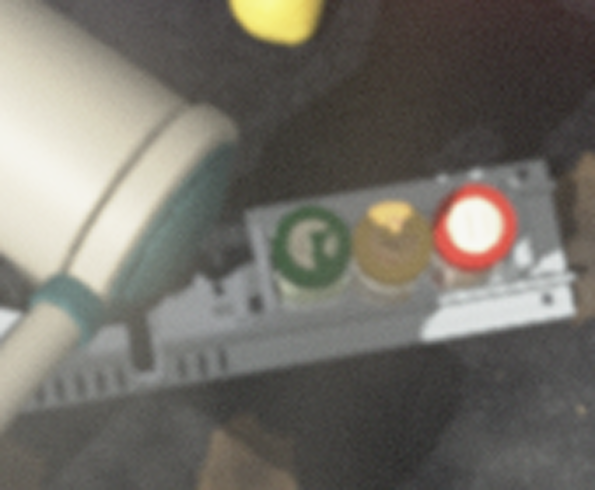

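servo_tool:
  deltas:
    - [0,[-8,0,0],[0,0,0]]
    - [0,[-20,0,0],[0,0,0]]
    - [0,[-40,0,0],[0,0,0]]
    - [0,[-70,0,0],[0,0,0]]
    - [0,[-100,20,-20],[0,0,0]]
    - [0,[-120,60,-50],[0,0,0]]
    - [0,[-120,100,-90],[0,0,0]]
    - [0,[-120,140,-120],[0,0,0]]

```text
time: 19.65
tcp_pos: [0.4079, -0.1983, 0.2227]
tcp_rot: [-0.772, 1.566, -0.618]
force: [0.4, -0.3, 1.1]
finger_gap: 0.0426
```

servo_tool:
  deltas:
    - [0,[0,40,-20],[0,0,0]]
    - [0,[0,80,-40],[0,0,0]]
    - [0,[0,120,-50],[0,0,0]]
    - [0,[0,160,-50],[0,0,0]]
    - [0,[0,200,-50],[0,0,0]]
    - [0,[0,220,-50],[0,0,0]]
    - [0,[0,220,-50],[0,0,0]]
    - [0,[0,220,-50],[0,0,0]]

```text
time: 20.65
tcp_pos: [0.3265, 0.0099, 0.2214]
tcp_rot: [-0.745, 1.566, -0.591]
force: [0.1, -0.9, -0.1]
finger_gap: 0.0429
```

```bash
python3 nxt.py;  python3 - <<'E'
from h import *
for n,sl in(("top",(slice(165,280),slice(150,370))),("side",(slice(150,340),slice(210,400)))):
    p,d=manip.capture(n);np.savez(n+"8.npz",p=p,d=d);cv2.imwrite(f"pics/{n}8.png",cv2.resize(p[sl],None,fx=3.1,fy=3.1,interpolation=2)[:,:,::-1])
z=np.load("side8.npz");p,d=z["p"],z["d"];P=[]
for v in range(225,290):
    for u in range(250,330):
        if d[v,u]>0 and p[v,u].max()<75:
            X=dep("side",u,v,d[v,u])
            if .075<X[2]<.13: P.append(X)
P=np.array(P);print(len(P),np.median(P,0),np.percentile(P[:,2],[5,50,95]),"rack y",np.median((P-RO)@RY))
E
```

```text
t 20.65 pos [0.3265 0.0099 0.2214] rack [-0.1707, 0.3882] F rack [0.0, -0.88, -0.12] gap 0.0429
j [-0.182 -0.112  1.962 -0.002  1.288 -1.906] rotvec [0.0024 0.0033 0.003 ]
252 [ 0.54908113 -0.31649043  0.09961845] [0.09237785 0.09961845 0.10384872] rack y 0.0325404101543006
```

View pics/side8.png

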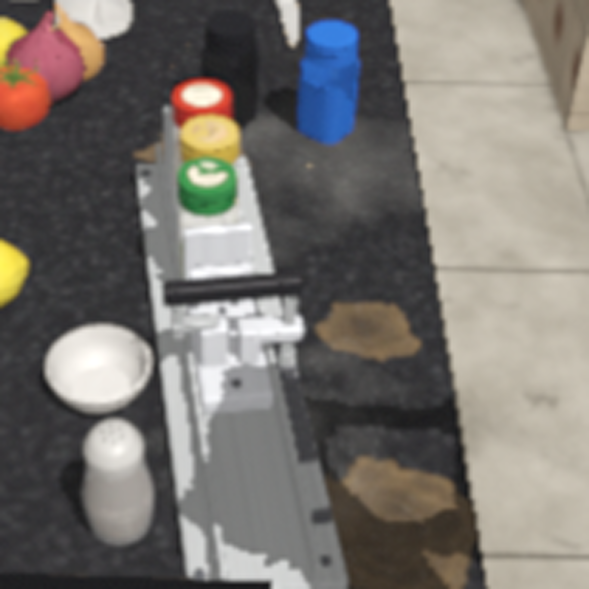

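View pics/top8.png

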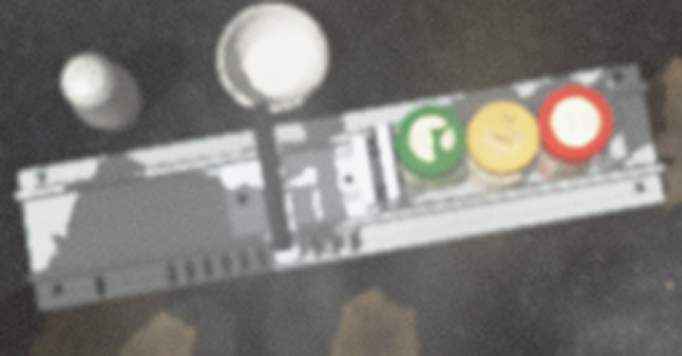

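The bar top is back at 0.104 m, the same as before the job, so it is fully down. The jars stand tight together at top-crop (432,140), (504,137) and (576,123). The shaker at (178,191) and bowl at (238,183) haven't moved. The arm is clear, so I'm handing in.

```bash
python3 -c "
from rig import manip
print(manip.job_done())"
```

```text
the job is handed in; nothing more can be done
None
```

The stop is locked in the notch right behind the jar row, with the bar down, and the job is handed in at about 21 s of the 58 s allowed.

**What I did:**
- I pinched the bar and lifted it about 13 mm, which took about 8.6 N.
- I slid the stop along until the push rose from a steady 3.7 N to about 8 N with almost no movement, meaning the row had met the end plate.
- On the first lowering the catch hung on a tooth, with the bar about 9 mm up and the side push briefly at about 9 N.
- I lifted the bar again and eased the stop back a few mm. Then I lowered it into the notch (travel about 0.120) and let go.

**Last checks:**
- **Bar:** its top is at about 0.104 m, the same as before the job, so it is fully down.
- **Jars:** all three stand upright and touch each other.
- **Shaker and bowl:** both are at the same pixels as at the start.
- **Arm:** it is clear of everything.

**Open points:**
- **Gap:** I estimate the push plate sits about 5 mm behind the row. The next notch forward would need about 7 mm of squeeze, more than the plate's 5 mm of spring. I did not measure this gap directly.
- **Notch misread:** I first took the dark marks on the comb for notch centres. The hang on the tooth showed that was wrong, so I found the notch by feel instead.
- **Bar position:** the camera and the gripper disagree on where the bar is along the rack by about 2–3 mm, roughly the calibration error.

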